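Set a coaster overhanging the tea ledge

TASK

Push the bamboo tray under the oak ledge fully shut, so that fingers will have room there, and then slide the dark square coaster along the ledge towards the robot until about 30 mm of it (a third) hangs over the ledge's front edge, lying flat and square to the edge, ready to be picked up. Only push things: do not pick up, lift or tip the coaster, and leave the teapot, caddy, cup and tea scoop where they are.

Things in the scene. Friction and masses are not known exactly. Their poses are not given: they have to be found in the camera images.
- ledge: Fixed oak ledge: a board 300 mm deep, 1100 mm long, 18 mm thick on 52 mm high uprights, its top 70 mm above the work surface. Origin: middle of the front (robot side) top edge, at the height of the top. x runs from the front edge to the back, y along the edge, z up. A fixed bamboo rack with four saucers stands on it around x = 150, y = -420 mm, 145 mm high, and a fixed chrome kettle, 160 mm across and 205 mm high, around x = 160, y = 470 mm.
- tray (a joint): How far the bamboo tray under the middle of the ledge stands out, in m: 0 is fully shut (its front flush with the ledge's front edge), where it meets a stop; it slides along the ledge's x, stiffly (about 1.5 N), and stays where it is left.
- tray_front (a point): Centre of the outer (robot side) face of the tray's flat front panel, which is 296 mm wide and 42 mm high; the centre is 27 mm above the work surface and the panel's top 48 mm above it, 4 mm below the ledge board.
- coaster: Loose square coaster of dark slate with a cork base, 90 x 90 x 10 mm, about 0.16 kg, lying on the ledge. Origin: centre of its underside; x and y run along its sides, z up.
- teapot: Loose green glazed teapot, 120 mm across (about 200 mm with spout and handle), 112 mm high. Origin: centre of the underside.
- caddy: Loose cylindrical steel tea caddy with lid, 76 mm across, 118 mm high. Origin: centre of the underside.
- cup: Loose blue cup, 72 mm across, 62 mm high. Origin: centre of the underside.
- scoop: Loose flat wooden tea scoop, 155 mm long, 34 mm wide at its head, 8 mm thick, lying on the work surface in front of the ledge, to the left. Origin: on its underside, near the middle; its length runs along its y.
Not all that is in view belongs to the job. What is shaped like the coaster but pink, turquoise or yellow is not meant.

How it is judged:
On the way, in this order (a step that is already met when the one before it is completed fails the run):
1. the tray is pushed fully shut (value of joint tray below 0.005 m), for 0.2 s.
2. the coaster overhangs the front edge by about 30 mm, flat and square (x of coaster in the frame of ledge between 0.007 and 0.023 m and (angle between the x axis of coaster and the x axis of ledge, either way round below 0.14 rad or angle between the x axis of coaster and the y axis of ledge, either way round below 0.14 rad) and z of coaster in the frame of ledge between -0.003 and 0.003 m and angle between coaster's own z axis and vertical below 0.05 rad), for 0.2 s.
At the end, for the whole second after the job is handed in: The tray is shut to within 5 mm. The coaster lies at rest and flat on the ledge, its front side 22 to 38 mm beyond the ledge's front edge (taken at its middle) and square to it within 8 degrees (all of step 2 and value of joint tray below 0.005 m and linear speed of coaster below 0.01 m/s); the robot touches nothing.
It fails at once if the coaster is lifted more than 12 mm, tipped or dropped off the ledge (z of coaster in the frame of ledge above 0.012 m or z of coaster in the frame of ledge below -0.02 m or angle between coaster's own z axis and vertical above 0.25 rad).
It fails at once if the teapot, caddy, cup or scoop is moved more than 20 mm, or one of the standing ones is tipped (distance of any of teapot, caddy, cup, scoop from where it was at the start of the episode above 0.02 m or angle between any of teapot, caddy, cup's own z axis and vertical above 0.3 rad).
It also fails if it takes over 51 s, if anything falls off the work surface, if the arm or the gripper's body presses on something with over 40 N, if the wrist force passes 120 N, or if a joint passes its speed limit or range.

ROBOT

A 6-joint arm with a two-finger parallel gripper is mounted at the origin on the work surface. World frame = base frame: x ahead of the robot, y to its left, z up, the work surface at z = 0. Lengths are in m, angles in rad, forces in N, time in s.
With the tool pointing down it reaches from about 0.4 to 0.825 m from the base axis. Payload 7 kg.
Tool frame: the origin (TCP) lies between the finger pads; the fingertips stand 11 mm ahead of it and the grasp point (between the pads) lies 8 mm behind it; x points along the fingers, y is the direction in which the jaws open and shut, and the axes are right-handed (so a half turn about x gives the same grasp; the last joint's range is limited). The gripper opens to 88 mm and grips with 3 to 60 N. Pads are 19 mm wide; open, the fingers measure 130 mm over their backs; the gripper's body (78 mm by 193 mm) begins 47 mm behind the grasp point.
Start: joints at [1.509, 0.359, 0.012, 0, -1.224, -0.288], TCP at [0.231, 0.634, 0.238] pointing down, gripper open.
Joint ranges: [-3.07, 3.07], [-1.43, 2.12], [-1.02, 1.25], [-3.03, 1.67], [-3.05, -0], [-3.03, 3.03]. Speed limits (rad/s): [2.39, 2.39, 3.01, 3.14, 3.14, 3.14].

INTERFACE

Orientations are given as a unit quaternion [w, x, y, z].
In Python, from station import sense, grab_frame, get_calibration, close_job gives the robot as it stands.
- The arm moves only by the shell command python3 -m crank 'ROWS' [FORCE]. ROWS is JSON, one flat list of numbers, 5 for each row, row after row: the shift along the tool's x, y, z in cm, then the turn about the tool's x in degrees, then the closure, from 0 (fully open) to 1 (shut). A call has exactly 8 rows; each row is the pose to reach, as a shift and turn from the pose commanded when the call began, along the tool's axes at that moment; what a row does not reach only later rows make up. A row lasts 1/8 s, in which the tool goes at most 62.5 mm and 10.7 degrees, less where a joint would pass 70% of its speed; a pose out of reach is approached as far as the arm can. A call with a gripper value outside its range is refused whole. The fingers move at their own pace and stop on an object; FORCE is the grip in N (left out, the last holds). Time passes only in rows, so rows that repeat a pose let the fingers close, or fill a call up. It gives the time, the measured TCP pose, the force and the opening at its end, in the units of the state.
- sense(): the state, without advancing time (a new reading comes with each control period).
- grab_frame(name): name is "scene" or "side" or "wrist"; returns (picture, depth): 480x640x3 uint8, red, green, blue; 480x640 float32, m along the optical axis (not along the pixel's ray), 0 where there is no reading.
- get_calibration(name): a dict with "fovy" (degrees; the focal length in pixels is half the picture's height over the tangent of half this angle, whatever the lens; pixels are square), "cx", "cy" (the principal point, pixels), "T" (4x4, takes a point from camera to world coordinates). Camera axes: x right, y down, z forward; pixel columns grow to the right and rows downward; lengths in m; the calibration is good to about 2 mm. A picture is of the moment at which its call begins: read the wrist's pose just before it. get_calibration takes no time and is no camera call; for the wrist camera it gives the pose at the moment of the call.
- close_job(): hands the job in, once; it reports no verdict.
The state is a dict: "time": time; "qpos": joint angles; "qd": joint speeds; "joint_torque": joint torques, N m; "eef_pos": TCP position; "tcp_rot": TCP orientation; "wrist_force": force on the tool from outside, world axes, zero at the start; "moment": the same for the moment, N m; "gripper_width": opening from 0.0 (shut) to 1.0 (fully open).
Only numpy, scipy, OpenCV 4.12 (cv2) and the standard library are available. Lean on these libraries where they do the work, as an engineer would, in place of code of your own. Each camera call takes 0.05 s, during which the arm holds its last target.

## Working session

There is one attempt and no reset: what is moved stays moved. The work goes in short steps, Python scripts to look and compute and a shell command to move; the robot and the scene stay as the last step left them, time stands still between calls to the robot, and variables do not carry over. Pictures are saved under pics/ and viewed, and the job is handed in when it is done.

```bash
ls; mkdir -p pics; python3 - <<'E'
from station import *
import cv2
print(sense())
for n in ("scene","side","wrist"):
    c=get_calibration(n);print(n,c)
    p,d=grab_frame(n);cv2.imwrite(f"pics/{n}0.png",p[:,:,::-1])
    import numpy as np;np.savez(f"pics/{n}0.npz",p=p,d=d,T=c["T"],f=240/np.tan(np.radians(c["fovy"]/2)),cx=c["cx"],cy=c["cy"])
E
```

```text
pics
{'time': 0.0, 'qpos': array([ 1.50912363e+00,  3.59341081e-01,  1.10717060e-02, -3.53776704e-04,
       -1.22410298e+00, -2.88096375e-01]), 'qd': array([-0.00028956,  0.00059602, -0.00141532, -0.00057387,  0.00247664,
       -0.00107493]), 'joint_torque': array([ 2.01142997e-03, -5.82726932e+01,  2.93052131e+01,  6.99669465e+00,
        7.07954750e-03, -1.52750772e-04]), 'eef_pos': array([0.23117334, 0.63367985, 0.23665724]), 'tcp_rot': array([ 0.12250762, -0.69625948,  0.12364148,  0.69636729]), 'wrist_force': array([ 0.60819192, -0.15012301,  0.29779233]), 'moment': array([-0.05615384,  0.04315615,  0.0224119 ]), 'gripper_width': 0.9998327908912261}
scene {'fovy': 42.248097522052554, 'cx': 311.5881684123078, 'cy': 242.42021268320886, 'T': array([[-0.85876535,  0.30670523, -0.41043144,  1.11630777],
       [ 0.51235292,  0.5204029 , -0.68313637,  1.11801361],
       [ 0.00406821, -0.7969396 , -0.6040453 ,  0.98324715],
       [ 0.        ,  0.        ,  0.        ,  1.        ]])}
side {'fovy': 57.35556142456074, 'cx': 316.8172194841323, 'cy': 231.5453159977476, 'T': array([[ 0.99931232, -0.03115513,  0.02010603,  0.48496806],
       [-0.03591197, -0.6782044 ,  0.73399532, -0.72601476],
       [-0.00923172, -0.73421261, -0.67885685,  0.81755951],
       [ 0.        ,  0.        ,  0.        ,  1.        ]])}
wrist {'fovy': 64.46698719020634, 'cx': 317.8828379036731, 'cy': 234.10941624885095, 'T': array([[-0.34342978, -0.89770993, -0.27599432,  0.30449827],
       [-0.93917732,  0.32870239,  0.09950226,  0.60632461],
       [ 0.00139583,  0.29337965, -0.955995  ,  0.38409787],
       [ 0.        ,  0.        ,  0.        ,  1.        ]])}
```

View pics/scene0.png

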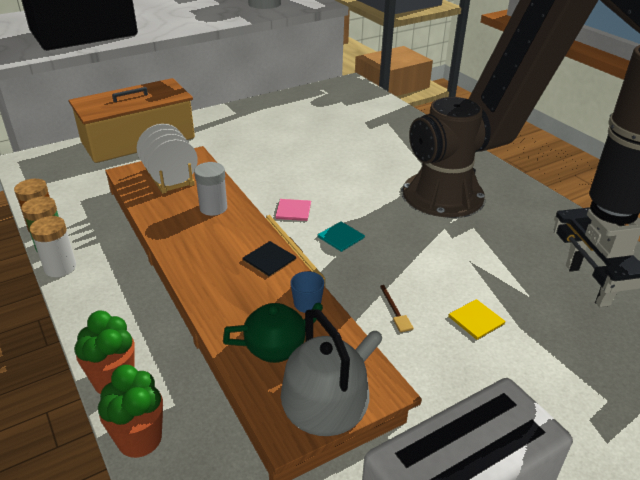

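View pics/side0.png

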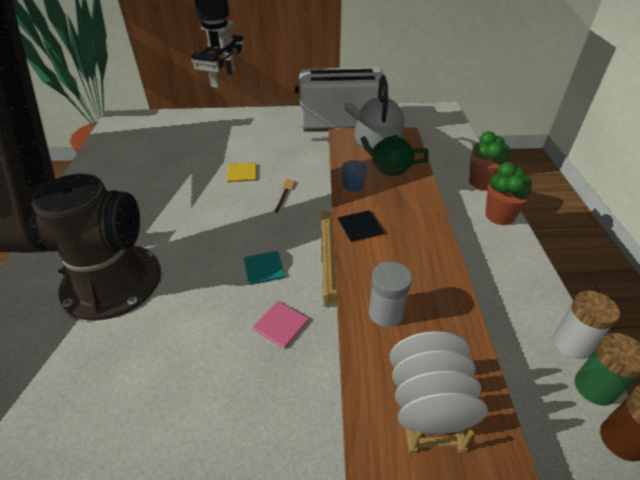

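View pics/wrist0.png

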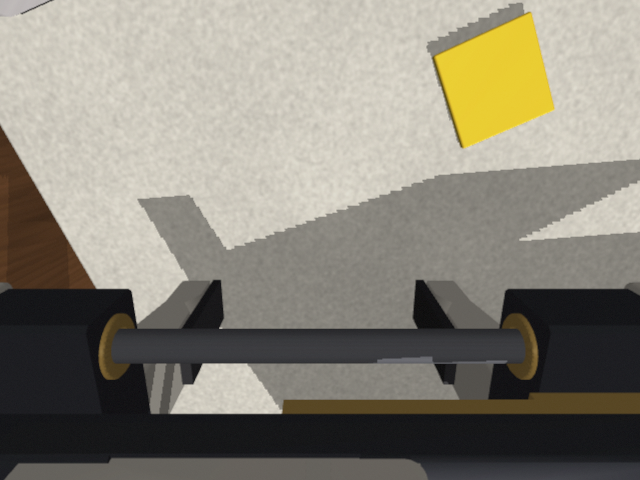

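The target could be confused with four square coasters in the scene picture: pink (293,210), turquoise (341,236), yellow (477,318) and dark slate (270,258; side view 361,226). Only the dark one is on the ledge and fits the description. The tray front is the bamboo strip at scene (293,243), side (328,258). The cup (307,290) and teapot (275,332) are close to the coaster on its +y side, and the caddy (211,190) is further towards -y.

```bash
cat > h.py <<'E'
import numpy as np,cv2
def load(n): 
    z=np.load(f"pics/{n}.npz");return z
def ray(z,uv):
    uv=np.atleast_2d(uv).astype(float)
    d=np.c_[(uv[:,0]-z['cx'])/z['f'],(uv[:,1]-z['cy'])/z['f'],np.ones(len(uv))]
    return z['T'][:3,3],d@z['T'][:3,:3].T
def plane(z,uv,h):
    o,d=ray(z,uv);return o+d*((h-o[2])/d[:,2])[:,None]
def tri(za,a,zb,b):
    oa,da=ray(za,a);ob,db=ray(zb,b);out=[]
    for x,y in zip(da,db):
        s=np.linalg.lstsq(np.c_[x,-y],ob-oa,rcond=None)[0]
        p,q=oa+s[0]*x,ob+s[1]*y;out.append(np.r_[(p+q)/2,np.linalg.norm(p-q)])
    return np.array(out)
def cloud(z):
    d=z['d'];v,u=np.mgrid[:480,:640]
    P=np.stack([(u-z['cx'])/z['f']*d,(v-z['cy'])/z['f']*d,d],-1)
    return P@z['T'][:3,:3].T+z['T'][:3,3]
def blob(m,seed):
    n,l=cv2.connectedComponents(m.astype(np.uint8));return l==l[seed[1],seed[0]]
E
python3 - <<'E'
from h import *
np.set_printoptions(precision=4,suppress=True)
S,D=load("scene0"),load("side0")
cs={}
for n,z,seed,(x0,x1,y0,y1) in (("scene",S,(270,258),(230,310,230,290)),("side",D,(361,226),(325,400,200,250))):
    p=z['p'].astype(int); m=np.zeros((480,640),bool); 
    m[y0:y1,x0:x1]=(p.max(2)<60)[y0:y1,x0:x1]
    m=blob(m,seed); c=max(cv2.findContours(m.astype(np.uint8),0,1)[0],key=cv2.contourArea)
    q=cv2.approxPolyDP(c,0.06*cv2.arcLength(c,True),True)[:,0]
    print(n,m.sum(),q.tolist(),cv2.moments(c)['m10']/cv2.moments(c)['m00'],cv2.moments(c)['m01']/cv2.moments(c)['m00'])
    P=cloud(z)[m]; print("depth mean",np.median(P,0)); print(plane(z,q,0.08))
    W=plane(z,c[:,0],0.08); r=cv2.minAreaRect((W[:,:2]*1000).astype(np.float32));print("rect",r)
    cs[n]=q
    # ledge and tray
    P=cloud(z);t=(p[:,:,0]>p[:,:,2]+30)
    cv2.imwrite(f"pics/crop_{n}.png",cv2.resize(z['p'][y0-40:y1+40,x0-40:x1+60,::-1],None,fx=3.4,fy=3.4,interpolation=cv2.INTER_NEAREST))
M=[]
for z,n in ((S,"scene"),(D,"side")):
    W=plane(z,cs[n],0.08); M.append(cs[n][np.argsort(np.arctan2(*(W-W.mean(0))[:,:2].T))])
print(tri(S,M[0],D,M[1]) if len(M[0])==len(M[1]) else M)
E
```

```text
scene 978 [[295, 257], [268, 242], [243, 259], [269, 275]] 268.8807074535282 258.1799314203212
depth mean [0.6201 0.0993 0.0805]
[[0.5648 0.1252 0.08  ]
 [0.5922 0.0418 0.08  ]
 [0.6726 0.0703 0.08  ]
 [0.6473 0.1521 0.08  ]]
rect ((618.5125122070312, 96.93706512451172), (92.04161834716797, 93.0579605102539), 16.03131103515625)
side 910 [[369, 211], [338, 218], [351, 241], [384, 232]] 360.6387914230019 225.61637426900586
depth mean [0.6169 0.0873 0.0811]
[[0.6454 0.144  0.08  ]
 [0.5628 0.12   0.08  ]
 [0.5882 0.034  0.08  ]
 [0.6724 0.0622 0.08  ]]
rect ((617.9052734375, 90.43206024169922), (92.07759094238281, 93.86874389648438), 16.137189865112305)
[[0.5893 0.0375 0.0763 0.0014]
 [0.5632 0.1226 0.0776 0.0003]
 [0.6459 0.1483 0.0765 0.0007]
 [0.6721 0.0662 0.0767 0.0024]]
```

View pics/crop_scene.png

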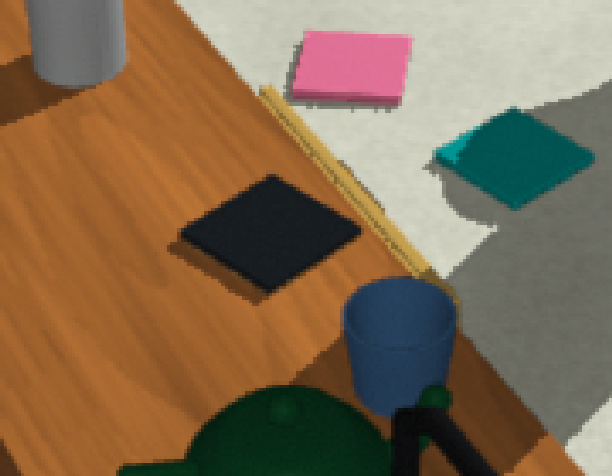

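View pics/crop_side.png

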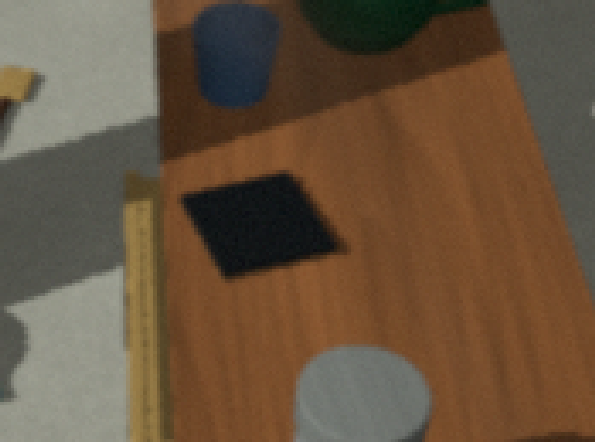

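The crops confirm the dark slate square. Its centre is near (0.618, 0.094), its top is about 77–80 mm up, and it measures 92 mm against the 90 mm given. Next I'll measure the ledge edge, the tray and the neighbouring objects.

```bash
python3 - <<'E'
from h import *
np.set_printoptions(precision=4,suppress=True)
S,D=load("scene0"),load("side0")
for n,z in (("scene",S),("side",D)):
    P=cloud(z);hsv=cv2.cvtColor(z['p'],cv2.COLOR_RGB2HSV).astype(int)
    m=(abs(P[...,2]-0.07)<0.006)&(z['d']>0)&(P[...,0]>.4)&(P[...,0]<.95)&(abs(P[...,1])<.7)&(hsv[...,0]<20)&(hsv[...,1]>100)
    # per y bin min x
    W=P[m];print(n,m.sum(),"zmed",np.median(W[:,2]))
    u=np.argwhere(m)[:,::-1];W=plane(z,u,0.07)
    pts=[]
    for y in np.arange(-.5,.6,.02):
        s=W[(abs(W[:,1]-y)<.01)]
        if len(s)>15: pts.append((y,s[:,0].min(),s[:,0].max()))
    pts=np.array(pts)
    # robust line
    for k in (1,2):
        keep=np.ones(len(pts),bool)
        for _ in range(6):
            a=np.polyfit(pts[keep,0],pts[keep,k],1);r=pts[:,k]-np.polyval(a,pts[:,0]);keep=abs(r)<max(.003,1.5*np.median(abs(r)))
        print("edge x=",a,"n",keep.sum(),np.degrees(np.arctan(a[0])))
    print("y range",W[:,1].min(),W[:,1].max())
    # tray: points between z .01 and .062 in front of edge
    h=(hsv[...,0]>15)&(hsv[...,0]<32)&(hsv[...,1]>70)&(P[...,2]>.036)&(P[...,2]<.056)&(abs(P[...,1])<.25)&(P[...,0]>.45)&(P[...,0]<.6)
    T=P[h];
    if len(T): print("tray",len(T),np.percentile(T,[1,5,50,95,99],axis=0))
    def col(nm,c):
        Q=P[c&(z['d']>0)&(P[...,0]>.3)&(P[...,0]<.95)&(P[...,1]>-.5)&(P[...,1]<.75)]
        print(nm,len(Q),np.percentile(Q,[1,50,99],axis=0).ravel() if len(Q) else "")
    col("cup",(hsv[...,0]>100)&(hsv[...,0]<125)&(hsv[...,1]>110)&(P[...,2]>.075)&(hsv[...,2]>60))
    col("green",(hsv[...,0]>60)&(hsv[...,0]<90)&(hsv[...,1]>120)&(P[...,2]>.075))
    col("gray",(hsv[...,1]<40)&(P[...,2]>.09)&(P[...,1]<.02)&(P[...,1]>-.2)&(P[...,0]>.45))
    col("scoop",(hsv[...,1]>50)&(hsv[...,0]<25)&(P[...,2]<.02)&(P[...,2]>.002)&(P[...,1]>.1)&(P[...,0]<.52))
E
```

```text
scene 27216 zmed 0.07047830720053677
edge x= [0.0287 0.5477] n 49 1.6463795068112466
edge x= [0.0307 0.8476] n 55 1.755906848131512
y range -0.6985682968663309 0.5969238217977832
tray 446 [[ 0.5159 -0.0969  0.0423]
 [ 0.5182 -0.0847  0.0442]
 [ 0.5266  0.049   0.0481]
 [ 0.5342  0.1642  0.0515]
 [ 0.5362  0.1902  0.0537]]
cup 988 [0.5846 0.2346 0.0777 0.6174 0.2687 0.1128 0.6507 0.3034 0.1346]
green 3015 [0.6554 0.3173 0.0976 0.7536 0.3715 0.1447 0.8283 0.406  0.1802]
gray 1213 [ 0.6094 -0.1959  0.092   0.6507 -0.1472  0.1578  0.6787 -0.1341  0.192 ]
scoop 449 [0.3119 0.2464 0.0021 0.4213 0.3617 0.0077 0.506  0.4888 0.0132]
side 34537 zmed 0.07086987281571377
edge x= [0.0317 0.5463] n 54 1.8147256086718397
edge x= [0.0281 0.8443] n 52 1.6067606106753263
y range -0.4989338976683866 0.5934097730839403
tray 752 [[ 0.5148 -0.1037  0.0375]
 [ 0.5164 -0.0958  0.0431]
 [ 0.5271  0.0158  0.0483]
 [ 0.5389  0.1759  0.0511]
 [ 0.5462  0.1843  0.0524]]
cup 5 [0.6056 0.2346 0.0905 0.6164 0.2368 0.1065 0.6233 0.2397 0.1225]
green 1017 [0.6584 0.2848 0.105  0.7365 0.3134 0.1456 0.8224 0.3623 0.1789]
gray 1073 [ 0.6046 -0.1997  0.0938  0.6331 -0.182   0.1884  0.6743 -0.1417  0.1914]
scoop 289 [0.3014 0.1403 0.0022 0.4108 0.3682 0.0097 0.5196 0.4848 0.015 ]
```

Measured in world coordinates:
- **Ledge:** the front edge follows x ≈ 0.547 + 0.030·y, so the ledge is yawed about −1.7°. Its top is at 0.0705 m, which fits the text.
- **Tray:** the face is at x ≈ 0.515, spanning y −0.10 to 0.19, so it stands out about 33 mm.
- **Coaster:** it lies about 68 mm in from the edge and is turned about 18° relative to the ledge.
- **Neighbours:** the cup (y > 0.233) and caddy (y < −0.127) leave room for the gripper.

Now I'll work out the tool axes.

```bash
cat > go.py <<'E'
# usage: go.py x y z [yawdeg of tool y axis mod 180] -> shift in tool axes cm, turn deg
import sys,numpy as np
from station import sense
from scipy.spatial.transform import Rotation as R
s=sense();q=s['tcp_rot'];M=R.from_quat([q[1],q[2],q[3],q[0]]).as_matrix()
np.set_printoptions(precision=3,suppress=True)
print("t",s['time'],"pos",s['eef_pos'],"F",s['wrist_force'],"w",s['gripper_width'],"q",s['qpos']);print(M)
yaw=np.degrees(np.arctan2(M[1,1],M[0,1]));print("yaw of tool y",yaw,"tilt",np.degrees(np.arccos(-M[2,0])))
if len(sys.argv)>3:
    print("shift cm",100*M.T@(np.array(list(map(float,sys.argv[1:4])))-s['eef_pos']))
    if len(sys.argv)>4:
        t=float(sys.argv[4])-yaw; t=(t+90)%180-90
        print("turn about tool x (down => neg world):",-t)
E
python3 go.py 0.475 0.042 0.2 88.3
```

```text
t 0.15 pos [0.231 0.634 0.237] F [0.836 0.855 0.967] w 1.0016471645246896 q [ 1.509  0.359  0.011 -0.    -1.224 -0.288]
[[-0.    -0.343 -0.939]
 [-0.001 -0.939  0.343]
 [-1.     0.001 -0.   ]]
yaw of tool y -110.04660908443647 tilt 0.07254732667901458
shift cm [  3.747  47.233 -43.185]
turn about tool x (down => neg world): -18.346609084436466
```

```bash
python3 -m crank '[0,4,-3.7,-2,0.4, 0,8,-7.3,-5,0.4, 1,12,-11,-7,0.4, 1,16,-14.6,-9,0.4, 2,20,-18.3,-12,0.4, 2,24,-22,-14,0.4, 3,28,-25.6,-17,0.4, 3,32,-29,-18.3,0.4]' ; python3 go.py 0.475 0.042 0.2 88.3
```

```text
time: 1.15
eef_pos: [0.3941, 0.232, 0.207]
tcp_rot: [0.01, -0.707, 0.011, 0.707]
wrist_force: [0.6, 0.7, 0.8]
gripper_width: 0.598
t 1.15 pos [0.394 0.232 0.207] F [0.65  0.661 0.837] w 0.5983742772848843 q [ 0.965  0.018 -0.492 -0.    -1.062  0.577]
[[-0.001 -0.029 -1.   ]
 [-0.001 -1.     0.029]
 [-1.     0.001  0.001]]
yaw of tool y -91.66724934226279 tilt 0.054287964831665966
shift cm [ 0.704 18.76  -8.644]
turn about tool x (down => neg world): 0.03275065773721053
```

```bash
python3 -m crank '[0,4.5,-2,0,0.5, 0,9,-4,0,0.5, 0.5,14,-6,0,0.5, 0.7,18.8,-8,0,0.5, 0.7,18.8,-8,0,0.5, 0.7,18.8,-8,0,0.5, 0.7,18.8,-8,0,0.5, 0.7,18.8,-8,0,0.5]' ; python3 - <<'E'
from station import *
import cv2,numpy as np
c=get_calibration("wrist");p,d=grab_frame("wrist");cv2.imwrite("pics/wrist1.png",p[:,:,::-1])
np.savez("pics/wrist1.npz",p=p,d=d,T=c["T"],f=240/np.tan(np.radians(c["fovy"]/2)),cx=c["cx"],cy=c["cy"])
E
python3 go.py 0.48 0.042 0.039 88.3
```

```text
time: 2.15
eef_pos: [0.4682, 0.0447, 0.2007]
tcp_rot: [-0.01, 0.707, -0.01, -0.707]
wrist_force: [-0.7, 0.1, 0.2]
gripper_width: 0.5
t 2.2 pos [0.468 0.045 0.201] F [-0.143  0.264  1.031] w 0.49969152414951684 q [ 0.515  0.047 -0.478 -0.    -1.046  1.027]
[[ 0.    -0.029 -1.   ]
 [ 0.    -1.     0.029]
 [-1.    -0.    -0.   ]]
yaw of tool y -91.64272183232016 tilt 0.017265467069094934
shift cm [16.168  0.235 -1.179]
turn about tool x (down => neg world): 0.05727816767983995
```

View pics/wrist1.png

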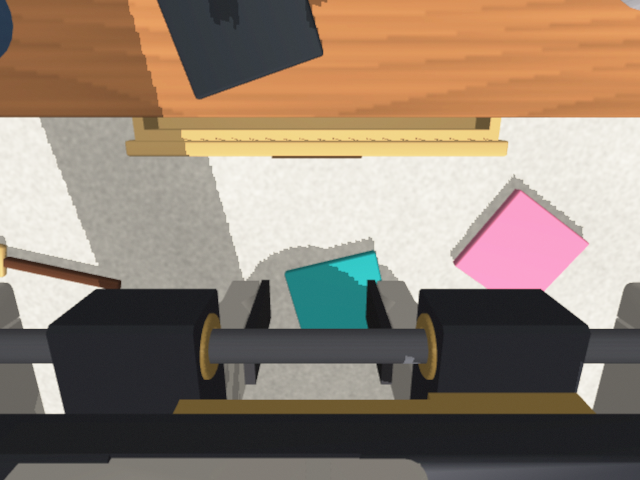

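The wrist view shows the ledge edge level at row 117, so the tool is square to it. The tray front is at row 156 (columns 127–507), and the coaster corner is at (198,98). I'll measure these on their planes.

```bash
python3 - <<'E'
from h import *
np.set_printoptions(precision=4,suppress=True)
z=load("wrist1")
print(plane(z,[[30,117],[560,117]],.07)); print(plane(z,[[127,156],[507,156]],.048),"\ncoaster",plane(z,[[198,98],[322,54]],.08))
P=cloud(z)
for v in range(140,166,3): print(v,P[v,200],P[v,316],P[v,430])
S=load("scene0");D=load("side0")
E
```

```text
[[ 0.5523  0.2432  0.07  ]
 [ 0.5415 -0.1268  0.07  ]]
[[ 0.5219  0.1911  0.048 ]
 [ 0.5133 -0.1036  0.048 ]] 
coaster [[0.5608 0.1214 0.08  ]
 [0.5851 0.0384 0.08  ]]
140 [0.5322 0.1336 0.0461] [0.5296 0.0441 0.0469] [ 0.527  -0.0437  0.0462]
143 [0.53   0.1332 0.0483] [0.5274 0.0442 0.0485] [ 0.5248 -0.0434  0.0477]
146 [0.5278 0.1335 0.0482] [0.5252 0.0443 0.0485] [ 0.5226 -0.0435  0.0479]
149 [0.5255 0.1338 0.0483] [0.523  0.0443 0.0493] [ 0.5204 -0.0433  0.0489]
152 [0.5233 0.1338 0.0491] [0.5208 0.0444 0.0497] [ 0.518  -0.0438  0.0479]
155 [0.521  0.1342 0.0485] [0.5183 0.0445 0.0477] [ 0.5157 -0.0441  0.047 ]
158 [0.5144 0.1492 0.0009] [0.5159 0.0446 0.0469] [ 0.5082 -0.0578 -0.0002]
161 [0.5117 0.1496 0.0004] [0.5086 0.045  0.0001] [ 0.5055 -0.0582 -0.0009]
164 [0.509  0.1501 0.0001] [0.506  0.0451 0.0007] [ 0.5027 -0.0584 -0.0013]
```

```bash
python3 -m crank '[4,0,-0.5,0,0.5, 8,0,-1,0,0.5, 12,0,-1.2,0,0.5, 15,0,-1.2,0,0.5, 16.2,0,-1.2,0,0.5, 16.2,0,-1.2,0,0.5, 16.2,0,-1.2,0,0.5, 16.2,0,-1.2,0,0.5]'; python3 go.py 0.537 0.042 0.039 88.3
```

```text
time: 3.2
eef_pos: [0.4811, 0.0438, 0.0397]
tcp_rot: [-0.011, 0.708, -0.01, -0.706]
wrist_force: [0.1, 0.6, 0.3]
gripper_width: 0.498
t 3.2 pos [0.481 0.044 0.04 ] F [0.108 0.585 0.29 ] w 0.49751579912133503 q [ 0.499  0.277 -0.651  0.    -0.641  1.041]
[[ 0.002 -0.03  -1.   ]
 [ 0.001 -1.     0.03 ]
 [-1.    -0.001 -0.002]]
yaw of tool y -91.73003731462855 tilt 0.12844557863432465
shift cm [ 0.079  0.01  -5.595]
turn about tool x (down => neg world): -0.030037314628543754
```

```bash
python3 -m crank '[0,0,-1,0,0.5, 0,0,-2,0,0.5, 0,0,-2.7,0,0.5, 0,0,-3.4,0,0.5, 0,0,-4,0,0.5, 0,0,-4.6,0,0.5, 0,0,-5,0,0.5, 0,0,-5,0,0.5]'; python3 go.py 0.537 0.042 0.039 88.3
```

```text
time: 4.2
eef_pos: [0.5308, 0.0419, 0.0386]
tcp_rot: [-0.011, 0.707, -0.011, -0.707]
wrist_force: [-0.6, -0.4, 0.1]
gripper_width: 0.498
t 4.2 pos [0.531 0.042 0.039] F [-0.619 -0.384  0.064] w 0.49805886550836703 q [ 0.447  0.345 -0.542  0.    -0.683  1.093]
[[ 0.001 -0.03  -1.   ]
 [ 0.    -1.     0.03 ]
 [-1.    -0.    -0.001]]
yaw of tool y -91.74576542976834 tilt 0.032573704829577374
shift cm [-0.043 -0.028 -0.615]
turn about tool x (down => neg world): -0.04576542976832343
```

```bash
python3 -m crank '[0,0,-0.1,0,0.5, 0,0,-0.2,0,0.5, 0,0,-0.3,0,0.5, 0,0,-0.4,0,0.5, 0,0,-0.5,0,0.5, 0,0,-0.6,0,0.5, 0,0,-0.6,0,0.5, 0,0,-0.6,0,0.5]'; python3 - <<'E'
from station import *
import cv2,numpy as np
for n in ("wrist","side"):
    c=get_calibration(n);p,d=grab_frame(n);cv2.imwrite(f"pics/{n}2.png",p[:,:,::-1])
    np.savez(f"pics/{n}2.npz",p=p,d=d,T=c["T"],f=240/np.tan(np.radians(c["fovy"]/2)),cx=c["cx"],cy=c["cy"])
E
```

```text
time: 5.2
eef_pos: [0.5366, 0.0417, 0.0386]
tcp_rot: [-0.011, 0.707, -0.011, -0.707]
wrist_force: [-0.5, -0.5, -0.5]
gripper_width: 0.496
```

View pics/wrist2.png

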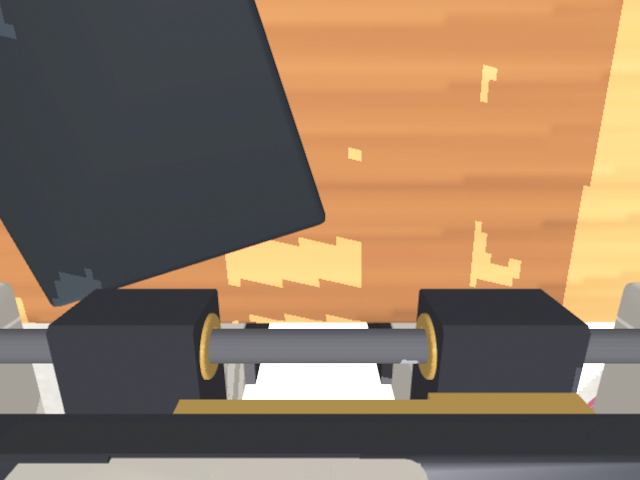

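View pics/side2.png

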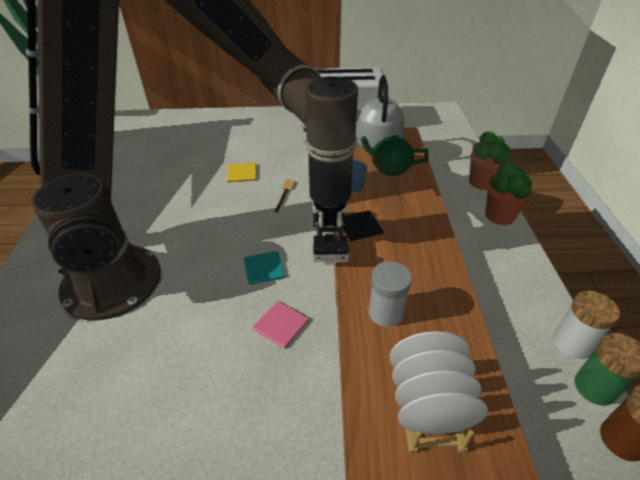

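The tray can no longer be seen past the edge in either view. I'll keep nudging until the stop shows up as force.

```bash
python3 -m crank '[0,0,-0.1,0,0.5, 0,0,-0.2,0,0.5, 0,0,-0.2,0,0.5, 0,0,-0.3,0,0.5, 0,0,-0.3,0,0.5, 0,0,-0.4,0,0.5, 0,0,-0.4,0,0.5, 0,0,-0.4,0,0.5]'; python3 go.py
```

```text
time: 6.3
eef_pos: [0.5369, 0.0411, 0.0381]
tcp_rot: [0.01, -0.705, 0.011, 0.709]
wrist_force: [-13.8, 5.0, 9.3]
gripper_width: 0.504
t 6.3 pos [0.537 0.041 0.038] F [-13.805   5.045   9.25 ] w 0.5044072621109644 q [ 0.44   0.357 -0.523 -0.002 -0.697  1.103]
[[-0.006 -0.03  -1.   ]
 [-0.001 -1.     0.03 ]
 [-1.     0.001  0.006]]
yaw of tool y -91.74658860076407 tilt 0.3323497187063513
```

The arm is blocked at 13.8 N with the finger face at x ≈ 0.5465, which matches the measured edge. I'll back off, rise and look.

```bash
python3 -m crank '[0,0,2,0,0.5, 0,0,5,0,0.5, -1,0,7,0,0.5, -5,0,8,0,0.5, -10,0,8,0,0.5, -15,0,8,0,0.5, -20,0,8,0,0.5, -20,0,8,0,0.5]';  python3 - <<'E'
from station import *
import cv2,numpy as np
for n in ("wrist","scene"):
    c=get_calibration(n);p,d=grab_frame(n);cv2.imwrite(f"pics/{n}3.png",p[:,:,::-1])
    np.savez(f"pics/{n}3.npz",p=p,d=d,T=c["T"],f=240/np.tan(np.radians(c["fovy"]/2)),cx=c["cx"],cy=c["cy"])
E
python3 go.py
```

```text
time: 7.3
eef_pos: [0.4627, 0.0448, 0.2429]
tcp_rot: [-0.012, 0.71, -0.009, -0.704]
wrist_force: [0.7, 0.6, -0.6]
gripper_width: 0.498
t 7.4 pos [0.46  0.044 0.239] F [-0.442 -0.496 -1.028] w 0.4995401234455039 q [ 0.523 -0.001 -0.434 -0.    -1.136  1.017]
[[ 0.001 -0.031 -1.   ]
 [ 0.001 -1.     0.031]
 [-1.    -0.001 -0.001]]
yaw of tool y -91.75488975614445 tilt 0.08948007657198694
```

View pics/wrist3.png

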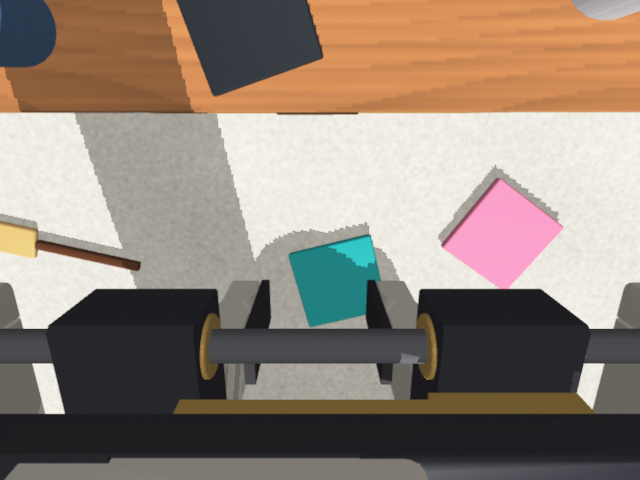

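View pics/scene3.png

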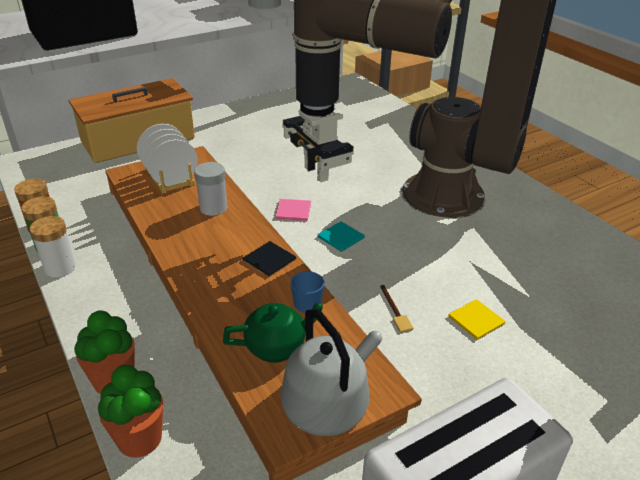

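The tray is flush: in the wrist view only a 1–2 mm strip fixed to its panel shows, at row 113. Coaster, cup and the rest are unmoved. I'll move partway to measure the coaster from above.

```bash
python3 -m crank '[0,-1.5,-2,0,0.5, 0,-3,-4,0,0.5, 0,-5,-7,0,0.5, 0,-5,-7,0,0.5, 0,-5,-7,0,0.5, 0,-5,-7,0,0.5, 0,-5,-7,0,0.5, 0,-5,-7,0,0.5]';  python3 - <<'E'
from station import *
import cv2,numpy as np
for n in ("wrist",):
    c=get_calibration(n);p,d=grab_frame(n);cv2.imwrite(f"pics/{n}4.png",p[:,:,::-1])
    np.savez(f"pics/{n}4.npz",p=p,d=d,T=c["T"],f=240/np.tan(np.radians(c["fovy"]/2)),cx=c["cx"],cy=c["cy"])
E
cat > meas.py <<'E'
import sys
from h import *
np.set_printoptions(precision=4,suppress=True)
z=load(sys.argv[1]); p=z['p'].astype(int);P=cloud(z)
# slate: dark greyish, at coaster-top height on/near ledge
m=(p.max(2)<110)&(p.max(2)-p.min(2)<40)&(abs(P[...,2]-.08)<.008)&(P[...,0]>.48)&(P[...,0]<.8)&(P[...,1]>-.05)&(P[...,1]<.22)
m=cv2.morphologyEx(m.astype(np.uint8),cv2.MORPH_CLOSE,np.ones((15,15)))
c=max(cv2.findContours(m,0,1)[0],key=cv2.contourArea)
print("h",np.median(P[m>0][:,2]))
W=plane(z,c[:,0],.08);r=cv2.minAreaRect((W[:,:2]*1000).astype(np.float32));print(r);print(cv2.boxPoints(r))
c0=np.array(r[0])/1000; L=np.radians(-1.72);ex=np.array([np.cos(L),np.sin(L)])
print("ledge x of centre mm",1000*((c0-np.array([.5465,.044]))@ex),"rel angle",(r[2]+1.72+45)%90-45)
E
python3 meas.py wrist4;python3 go.py 0.715 0.094 0.24 88.3
```

```text
time: 8.4
eef_pos: [0.5316, 0.0917, 0.2389]
tcp_rot: [-0.011, 0.707, -0.011, -0.707]
wrist_force: [-0.3, 0.2, -0.2]
gripper_width: 0.498
h 0.08029062783103355
((615.794921875, 92.98051452636719), (88.93561553955078, 88.70967102050781), 16.357646942138672)
[[560.6353 123.0164]
 [585.6188  37.8975]
 [670.9545  62.9446]
 [645.971  148.0635]]
ledge x of centre mm 67.79354290469216 rel angle 18.07764694213867
t 8.45 pos [0.532 0.092 0.239] F [ 0.039  0.785 -0.041] w 0.5014109227356738 q [ 0.534  0.135 -0.285  0.    -1.15   1.006]
[[ 0.001 -0.03  -1.   ]
 [ 0.    -1.     0.03 ]
 [-1.    -0.    -0.001]]
yaw of tool y -91.74336068875685 tilt 0.034438180598668086
shift cm [ -0.104  -0.786 -18.313]
turn about tool x (down => neg world): -0.04336068875682031
```

View pics/wrist4.png

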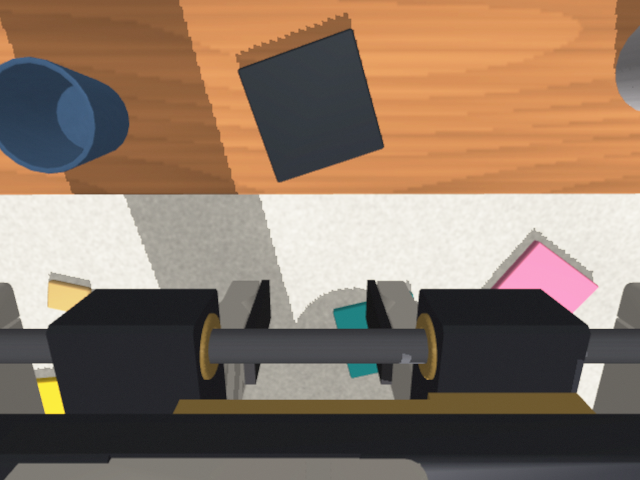

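The coaster is fully visible in the wrist view, with corners near (350,30), (383,147), (278,181) and (238,70). It is 67.8 mm in from the edge and turned 18.1°, which agrees with the earlier views. I'll go behind it and then down.

```bash
python3 -m crank '[0,0,-4,0,0.5, 0,0,-8,0,0.5, 0,-0.5,-12,0,0.5, 0,-0.7,-16,0,0.5, 0,-0.7,-17.2,0,0.5, 0,-0.7,-17.2,0,0.5, 0,-0.7,-17.2,0,0.5, 0,-0.7,-17.2,0,0.5]';  python3 go.py 0.703 0.093 0.085 88.28
```

```text
time: 9.45
eef_pos: [0.7033, 0.0937, 0.2394]
tcp_rot: [-0.011, 0.707, -0.01, -0.707]
wrist_force: [0.1, -0.0, -0.1]
gripper_width: 0.498
t 9.45 pos [0.703 0.094 0.239] F [ 0.096 -0.021 -0.073] w 0.4981099929905026 q [ 0.406  0.414  0.1   -0.    -1.256  1.135]
[[ 0.001 -0.03  -1.   ]
 [ 0.    -1.     0.03 ]
 [-1.    -0.    -0.001]]
yaw of tool y -91.718862693538 tilt 0.049771946546129896
shift cm [15.441  0.08   0.035]
turn about tool x (down => neg world): 0.0011373064619988327
```

```bash
python3 -m crank '[4,0,0,0,0.5, 8,0,0,0,0.5, 11,0,0,0,0.5, 13,0,0,0,0.5, 14.5,0,0,0,0.5, 15,0,0,0,0.5, 15.3,0,0,0,0.5, 15.5,0,0,0,0.5]';  python3 go.py 0.703 0.093 0.084 88.28
```

```text
time: 10.45
eef_pos: [0.7044, 0.0938, 0.0843]
tcp_rot: [-0.011, 0.707, -0.011, -0.707]
wrist_force: [-0.1, -0.9, -0.6]
gripper_width: 0.503
t 10.45 pos [0.704 0.094 0.084] F [-0.095 -0.91  -0.642] w 0.5033925879585505 q [ 0.406  0.53  -0.082  0.    -0.957  1.135]
[[ 0.001 -0.03  -1.   ]
 [ 0.    -1.     0.03 ]
 [-1.    -0.    -0.001]]
yaw of tool y -91.73430859254916 tilt 0.07204092350085531
shift cm [0.029 0.081 0.137]
turn about tool x (down => neg world): -0.014308592549127752
```

```bash
python3 -m crank '[0,0,1,0,0.5, 0,0,2,0,0.5, 0,0,2.6,0,0.5, 0,0,3.2,0,0.5, 0,0,3.8,0,0.5, 0,0,4.4,0,0.5, 0,0,5,0,0.5, 0,0,5,0,0.5]'
python3 - <<'E'
from station import *
import cv2,numpy as np
for n in ("scene","side"):
    c=get_calibration(n);p,d=grab_frame(n);cv2.imwrite(f"pics/{n}5.png",p[:,:,::-1])
    np.savez(f"pics/{n}5.npz",p=p,d=d,T=c["T"],f=240/np.tan(np.radians(c["fovy"]/2)),cx=c["cx"],cy=c["cy"])
    cv2.imwrite(f"pics/c{n}5.png",cv2.resize(p[160:320,220:380,::-1],None,fx=3,fy=3))
E
python3 go.py 0.6175 0.094 0.084 88.28
```

```text
time: 11.45
eef_pos: [0.6534, 0.0951, 0.0836]
tcp_rot: [0.011, -0.707, 0.011, 0.707]
wrist_force: [0.6, 0.0, -0.3]
gripper_width: 0.5
t 11.55 pos [0.654 0.095 0.083] F [ 0.418 -0.149 -0.493] w 0.5034701477386764 q [ 0.439  0.462 -0.205 -0.    -0.904  1.102]
[[-0.   -0.03 -1.  ]
 [-0.   -1.    0.03]
 [-1.    0.    0.  ]]
yaw of tool y -91.74309121693304 tilt 0.021232339196492166
shift cm [-0.051  0.226  3.626]
turn about tool x (down => neg world): -0.023091216933039505
```

View pics/cscene5.png

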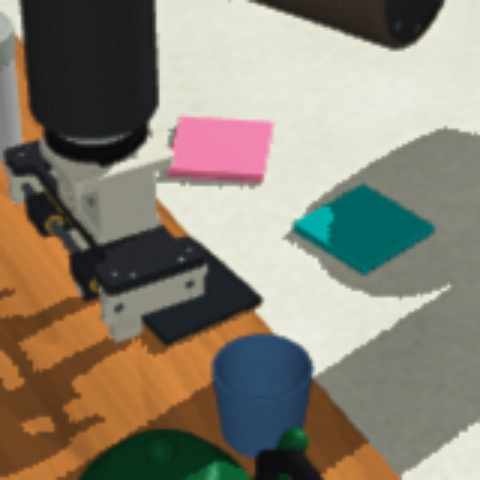

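View pics/cside5.png

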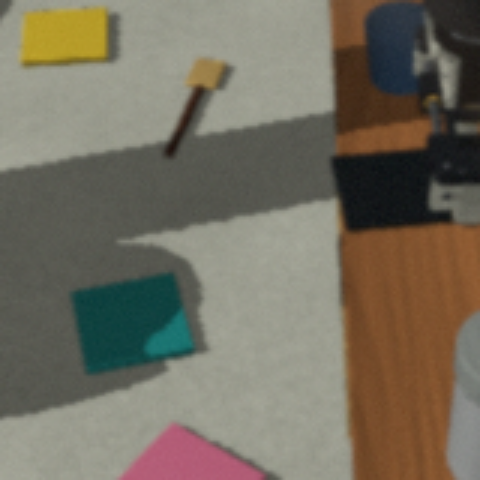

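The pads have squared the coaster against them and its front is at the edge. About 3.5 cm to go.

```bash
python3 -m crank '[0,0,0.6,0,0.5, 0,0,1.2,0,0.5, 0,0,1.8,0,0.5, 0,0,2.3,0,0.5, 0,0,2.8,0,0.5, 0,0,3.2,0,0.5, 0,0,3.4,0,0.5, 0,0,3.4,0,0.5]'
python3 - <<'E'
from station import *
import cv2,numpy as np
for n in ("side",):
    c=get_calibration(n);p,d=grab_frame(n)
    cv2.imwrite(f"pics/c{n}6.png",cv2.resize(p[160:320,270:430,::-1],None,fx=3,fy=3))
E
python3 go.py 0.6175 0.094 0.084 88.28
```

```text
time: 12.55
eef_pos: [0.6199, 0.0962, 0.0836]
tcp_rot: [0.011, -0.707, 0.011, 0.707]
wrist_force: [-0.6, -0.2, -0.1]
gripper_width: 0.5
t 12.6 pos [0.62  0.096 0.084] F [-0.483  0.005 -0.202] w 0.5029164682268672 q [ 0.465  0.415 -0.284 -0.    -0.871  1.076]
[[-0.   -0.03 -1.  ]
 [-0.   -1.    0.03]
 [-1.    0.    0.  ]]
yaw of tool y -91.73924279839216 tilt 0.009323939809173957
shift cm [-0.041  0.224  0.238]
turn about tool x (down => neg world): -0.019242798392156146
```

View pics/cside6.png

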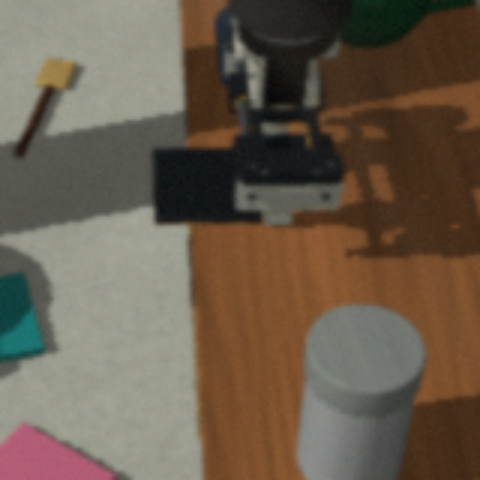

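The side view shows the coaster over the edge and square; geometry puts the overhang at about 28 mm. I'll add 2 mm, back away and rise to check.

```bash
python3 -m crank '[0,0,0.2,0,0.5, 0,0,0.2,0,0.5, 0,0,0.2,0,0.5, 0,0,-1,0,0.5, 0,0,-3,0,0.5, -3,0,-4,0,0.5, -8,0,-4,0,0.5, -12,0,-4,0,0.5]'
python3 -m crank '[-4,0,4,0,0.5, -4,0,8,0,0.5, -4,0,12,0,0.5, -4,0,16,0,0.5, -4,0,19,0,0.5, -4,0,19,0,0.5, -4,0,19,0,0.5, -4,0,19,0,0.5]'
python3 - <<'E'
from station import *
import cv2,numpy as np
for n in ("wrist","side","scene"):
    c=get_calibration(n);p,d=grab_frame(n);cv2.imwrite(f"pics/{n}7.png",p[:,:,::-1])
    np.savez(f"pics/{n}7.npz",p=p,d=d,T=c["T"],f=240/np.tan(np.radians(c["fovy"]/2)),cx=c["cx"],cy=c["cy"])
E
for n in wrist side scene; do python3 meas.py ${n}7; done
```

```text
time: 13.6
eef_pos: [0.6611, 0.0947, 0.2053]
tcp_rot: [-0.011, 0.707, -0.011, -0.707]
wrist_force: [0.0, 0.6, -0.9]
gripper_width: 0.496
time: 14.6
eef_pos: [0.4709, 0.1008, 0.2434]
tcp_rot: [0.011, -0.707, 0.011, 0.707]
wrist_force: [-0.0, 0.4, -0.2]
gripper_width: 0.497
h 0.0802905559798478
((560.4334716796875, 110.76631927490234), (89.15283966064453, 88.13505554199219), 88.19286346435547)
[[514.9822  67.6017]
 [603.0734  64.8224]
 [605.8848 153.9309]
 [517.7936 156.7103]]
ledge x of centre mm 11.923192479626621 rel angle -0.08713653564453239
h 0.0806683817941658
((563.359375, 131.19610595703125), (142.1897735595703, 92.30815887451172), 87.63671875)
[[514.3129  62.0649]
 [606.5425  58.2585]
 [612.4058 200.3273]
 [520.1762 204.1337]]
ledge x of centre mm 14.234574312587899 rel angle -0.6432812500000011
h 0.08017983864562234
((563.8787841796875, 123.628173828125), (113.14835357666016, 91.21039581298828), 88.17623901367188)
[[516.4962  68.5341]
 [607.6604  65.6313]
 [611.2614 178.7223]
 [520.0972 181.6251]]
ledge x of centre mm 14.980902121191185 rel angle -0.10376098632812614
```

View pics/wrist7.png

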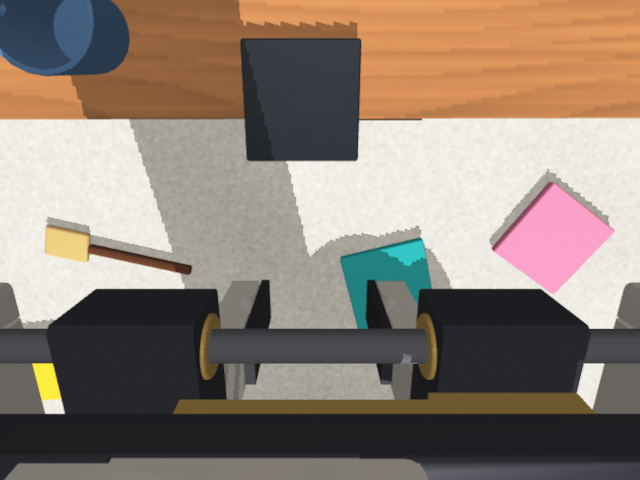

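View pics/side7.png

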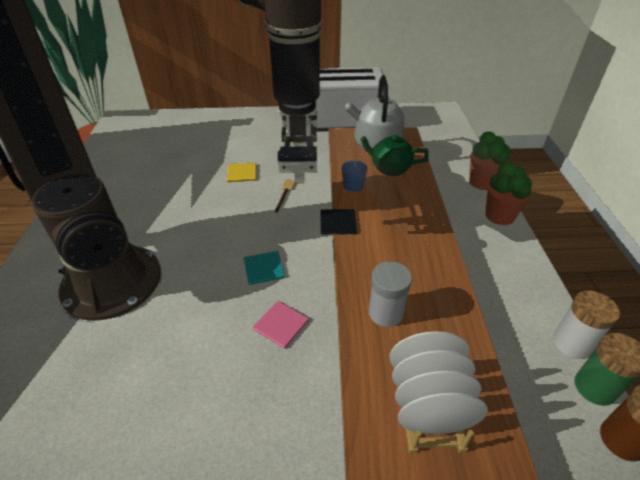

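The wrist view shows the coaster square (corners at about (242,39), (361,39), (357,160), (248,160)), with the edge at row 119. The wrist value of 11.9 mm differs from the 14–15 mm in the other views, so I'll measure against the edge within the same pictures.

```bash
python3 - <<'E'
from h import *
from station import *
c=get_calibration("wrist");p,d=grab_frame("wrist")
np.savez("pics/wrist8.npz",p=p,d=d,T=c["T"],f=240/np.tan(np.radians(c["fovy"]/2)),cx=c["cx"],cy=c["cy"])
np.set_printoptions(precision=4,suppress=True)
for nm in ("wrist7","wrist8","wrist4"):
    z=load(nm)
    p=z['p'].astype(int)
    wood=((p[...,0]-p[...,2])>60)
    ex=np.array([1,-.03])
    E=[]
    for u in list(range(200,235,6))+list(range(440,520,10)):
        v=np.where(wood[:250,u])[0].max()
        E.append(plane(z,[[u,v+.5]],.07)[0])
    E=np.array(E);s=E[:,:2]@ex;print(nm,"edge",np.median(s),s.min(),s.max())
    if nm=="wrist4":continue
    f=[];b=[]
    for u in range(255,352,8):
        k=np.where((p[:200,u].max(1)<85)&(abs(p[:200,u,0]-p[:200,u,2])<35))[0]
        f.append(plane(z,[[u,k.max()+.5]],.08)[0,:2]@ex);b.append(plane(z,[[u,k.min()-.5]],.08)[0,:2]@ex)
    f,b=np.median(f),np.median(b);print("front",f,"back",b,"depth",b-f,"overhang mm",1000*(np.median(s)-f))
for n in ("side7","scene7"):
    z=load(n);P=cloud(z);p=z['p'].astype(int)
    m=(abs(P[...,2]-.07)<.006)&((p[...,0]-p[...,2])>30)&(P[...,1]>-.1)&(P[...,1]<.05);m&=(P[...,0]>.5)&(P[...,0]<.9)
    u=np.argwhere(m)[:,::-1];W=plane(z,u,.07)
    e=[ (W[abs(W[:,1]-y)<.01,:2]@ex).min() for y in np.arange(-.09,.03,.02)]
    print(n,"edge s",np.median(e))
E
python3 go.py
```

```text
wrist7 edge 0.5456022584726699 0.4365478408699794 0.545901804478864
front 0.5133792533861168 back 0.601524248472945 depth 0.08814499508682816 overhang mm 32.22300508655307
wrist8 edge 0.5451482186607167 0.43708537947505993 0.5462346448156632
front 0.5130046318700855 back 0.601700339482219 depth 0.08869570761213352 overhang mm 32.14358679063123
wrist4 edge 0.5456105335382612 0.5455505071356118 0.5466778230167202
side7 edge s 0.5451246167938529
scene7 edge s 0.5469302939324081
t 14.8 pos [0.47  0.101 0.243] F [ 0.237  1.044 -0.233] w 0.5004935919045709 q [ 0.621  0.031 -0.391  0.    -1.15   0.919]
[[-0.001 -0.031 -1.   ]
 [-0.    -1.     0.031]
 [-1.     0.001  0.001]]
yaw of tool y -91.76911391020583 tilt 0.04771246485463951
```

All views agree within tolerance: overhang about 30–33 mm, square within 1°, top at 0.080 m so flat. The tray is shut and the arm is clear of everything. One comparison of the bystanders with the first picture, then I'll hand in.

```bash
python3 - <<'E'
from h import *
from station import *
a,b=load("scene0"),load("scene7");D=a['p'].astype(int)-b['p']
for n,(u0,u1,v0,v1) in dict(cup=(290,325,272,310),teapot=(222,305,300,362),caddy=(190,232,160,216),scoop=(378,416,284,334)).items():
    A,B=[cv2.cvtColor(z['p'],cv2.COLOR_RGB2GRAY)[v0:v1,u0:u1].astype(np.float32) for z in (a,b)]
    print(n,cv2.phaseCorrelate(A,B))
close_job()
E
```

```text
cup ((-0.5999978919894318, -0.35936977468805864), 0.43160684439871044)
teapot ((-0.016071577196470344, -0.21615987676326398), 0.6004764280385442)
caddy ((0.4858937320909362, -0.01237629441383703), 1.0059466298421225)
scoop ((0.04566442102378687, 0.14461166401664016), 0.8290611367225647)
the job is handed in; nothing more can be done
```

The tray is shut and the dark coaster hangs about 30–33 mm over the ledge's front edge, flat and square. I handed the job in at about 15 s of the 51 s; no verdict was reported.

- **Tray:** I pushed it until the arm was stopped with 14 N. Afterwards its panel no longer showed past the edge, apart from a thin strip fixed to its front.
- **Coaster:** I pushed it from behind with the half-open fingers, which squared it on the way. It lies within 1° of square to the edge, with its top at 0.080 m.
- **Where the checks disagreed:** the wrist camera put the coaster's centre 11.9 mm from the edge. The side and scene cameras gave 14–15 mm. All are inside the allowed 7–23 mm. In the side and scene views shadow widened the coaster's outline along the ledge, so I used those only for the distance from the edge.
- **Other objects:** the cup, teapot, caddy and scoop shifted less than one pixel between the first and last scene pictures. The cup and teapot matches were weak because the lighting changed. The robot was clear of everything at the end.

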